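# Clamp a pigeonhole drawer with the bench's pump-trigger clamp

### The arm

A 7-joint arm with a two-finger parallel gripper is mounted at the origin on the work surface. World frame = base frame: x ahead of the robot, y to its left, z up, the work surface at z = 0. Lengths are in m, angles in rad, forces in N, time in s.
With the tool pointing down it reaches from about 0.425 to 1.025 m from the base axis. Payload 9.4 kg.
Tool frame: the origin (TCP) lies between the finger pads; the fingertips stand 11 mm ahead of it and the grasp point (between the pads) lies 8 mm behind it (arm.nose_length is the distance from the TCP to the fingertips, in m); x points along the fingers, z is the direction in which the jaws open and shut, and the axes are right-handed (so a half turn about x gives the same grasp; the last joint's range is limited). The gripper opens to 85 mm and grips with 20 to 120 N. Pads are 22 mm wide; open, the fingers measure 114 mm over their backs; the gripper's body (76 mm by 85 mm) begins 54 mm behind the grasp point. The pads swing forward as they close: fully open they stand 13 mm farther back than shut.
Start: joints at [-1.396, 0.599, -0.003, 1.599, 0.002, 0.943, -0.08], TCP at [0.181, 0.702, 0.242] pointing down, gripper open.
Joint ranges: [-2.57, 2.57], [-0.35, 1.97], [-1.29, 1.29], [0.11, 2.56], [-1.05, 4.19], [0.11, 1.86], [-2.63, 2.63]. Speed limits (rad/s): [2.22, 2.22, 3.01, 3.01, 3.14, 3.14, 3.14].

### API

Orientations are given as a unit quaternion [x, y, z, w].
In Python, from cell import observe, optics, arm gives the robot as it stands.
- The arm moves only by the tool jog_arm, never from a script. Its argument "motion" is a list that holds one entry, the list of rows, each a list of 6 numbers: the shift along the tool's x, y, z normalised to -1 to 1, where 1 is 300 mm, then the turn, a rotation vector about the tool's x, y, z normalised to -1 to 1, where 1 is 90 degrees. A call has 1 to 10 rows; each row is the pose to reach, as a shift and turn from the pose commanded when the call began, along the tool's axes at that moment; what a row does not reach only later rows make up. A row lasts 1/8 s, in which the tool goes at most 62.5 mm and 10.7 degrees, less where a joint would pass 70% of its speed; a pose out of reach is approached as far as the arm can. A call with a number of a shift or a turn outside -1 to 1 is refused whole. A call with a gripper value outside its range is refused whole. "gripper" is the opening, from -1 (shut) to 1 (fully open), so that 0 is half open, set as the call begins (left out, the last holds). The fingers move at their own pace and stop on an object; the grip force is fixed at half the most. Time passes only in rows, so rows that repeat a pose let the fingers close. It gives the time, the measured TCP pose, the force and the opening at its end, in the units of the state.
- observe(): the state, without advancing time (a new reading comes with each control period).
- optics.camera(name): name is "side" or "top"; returns a dict with "frame" (400x640x3 uint8, red, green, blue), "range_z" (400x640 float32, m along the optical axis (not along the pixel's ray), 0 where there is no reading), "fovy" (degrees; the focal length in pixels is half the picture's height over the tangent of half this angle, whatever the lens; pixels are square), "cx", "cy" (the principal point, pixels), "eye" and "attitude" of the camera in the world. Camera axes: x right, y down, z forward; pixel columns grow to the right and rows downward; lengths in m; the calibration is good to about 2 mm. A picture is of the moment at which its call begins.
- arm.sign_off(): hands the job in, once; it reports no verdict.
Trained networks look in a picture, given as the dict that the camera call returned (one of the last four; its "shot" number tells which), for a name from the list of things; names that differ only in an ending like _2 or _b are one class to them, and where a whole thing is asked for, a point or a joint stands for the part that bears it (a point fixed in the world has none). Each returns a list of dicts, best first, with "p" (0 to 1); they miss things now and then, are a little off and sometimes report something else, mostly with a low value. They report only what shows in the picture. A call takes as long as a camera call. They do not tell look-alikes from the thing itself.
- optics.regions_of(picture, query): "pixels" (400x640 bool, what is visible of it).
- optics.pinpoint(picture, query): "location" ([x, y, z] in m, in the coordinates of the camera as it stood for that picture, good to about 4 mm: a listed point, or the origin of a listed thing).
The state is a dict: "time_s": time; "qpos": joint angles; "dq": joint speeds; "tau": joint torques, N m; "position": TCP position; "ee_rot": TCP orientation; "wrist_force": force on the tool from outside, world axes, zero at the start; "ft_torque": the same for the moment, N m; "opening": opening from 0.0 (shut) to 1.0 (fully open).
Only numpy, scipy, OpenCV 4.12 (cv2) and the standard library are available. Lean on these libraries where they do the work, as an engineer would, in place of code of your own. Each camera call takes 0.05 s, during which the arm holds its last target. There are 200 camera calls.

### The job

The mail room's hand stamp was left standing between the clamp's pad and the little wooden drawer: lift it out and stand it upright in the shallow black tray. Then pump the clamp's trigger, and move the jaw with nothing but the trigger, until the rubber pad touches the drawer and its spring plunger is pushed about half-way in (about 8 mm), never so far that it bottoms out, because that would crack the drawer. Finish while still holding the trigger pulled so that the clamp keeps that pressure; leave the drawer where it stands and the ink tin, padlock and tape roll alone.

Things in the scene. Friction and masses are not known exactly. Their poses are not given: they have to be found in the camera images.
- clamp: Bench clamp like an upturned caulking gun, fixed to the bench. Origin: on the bench under the trigger pivot; +x is the pressing direction (trigger, pad, drawer, fixed jaw), z up. Base plate 8 mm thick (x -140 to 280, y +-50 mm); black housing (x -100 to 45, y +-22, top at 88 mm), trigger standing out of its top; steel fixed jaw with its face at x = 236, 70 mm high, 90 mm wide.
- fixed_grip (a point): Top of the clamp's fixed upright black grip behind the trigger, 168 mm above the bench, at clamp x = -86 mm; the grip is 24 mm (clamp x) by 28 mm (clamp y).
- trigger: Steel trigger, 12 mm (pull direction) by 16 mm (clamp y), top 85 mm from its pivot. Origin: the pivot, at (0, 0, 78 mm) of the clamp; turns about clamp y; z runs up the blade. At rest it leans 0.17 rad to the pad; its top is pulled up to 0.36 rad towards the fixed grip (clamp -x); a spring returns it. A ratchet drives the pad 45 mm per rad, after up to 5 mm of play. Takes 5 to 15 N.
- trigger_grip (a point): Point on the blade's centre line, 68 mm from the pivot (17 mm below the top): the place to push from the pad side or to hold. A loose pinch slips along the pads under load; a finger in front of the blade does not.
- ram: Toothed push rod (5 mm teeth) with a dark steel cup in front, sliding along clamp x 45 mm above the bench; carries plunger and pad; origin 97 mm behind the fully out pad's face. Goes up to 16 mm a pull and stays there (friction 3.5 N) on the return, so it takes several full pulls and returns. Once pressing, it slips back to 3 N or less when the trigger returns: hold the trigger to keep pressure.
- plunger (a joint): How far the pad's spring plunger is pushed into the cup (m): 0 = fully out, 0.018 = bottomed out. Spring about 2 N + 1 N per mm.
- pad: Round black rubber pad, 40 mm across and 8 mm thick, on the end of a 12 mm plunger that stands 20 mm out of the cup; faces clamp +x. Its origin moves with it, 97 mm behind its face.
- pad_face (a point): Centre of the pad's front face, 45 mm above the bench.
- drawer: Small open-topped plain wooden drawer, 68 mm (own x, along the clamp) by 90 mm by 60 mm high, walls 8 mm, 0.25 kg, standing on the clamp's plate about 1.5 mm before the fixed jaw. Origin: centre of its underside, 8 mm above the bench; its own x is about the clamp's x, and its face towards the pad is at own x = -34 mm.
- stamp: Dark wooden hand stamp, 113 mm tall, about 0.12 kg: rectangular base 26 by 50 by 26 mm (own x by y by z) with a round handle, 26 mm across from 78 to 106 mm above its underside (narrower below). Stands on the clamp's plate in the gap between pad and drawer. Origin: centre of its underside, z up.
- tray: Shallow open black plastic tray, fixed to the bench, outside 130 mm (own x) by 110 mm (own y) by 22 mm high, walls and floor 4 mm. Origin: centre of its underside.
- ink_tin: Flat metal ink pad tin, 72 by 112 by 20 mm. Bystander. Origin: centre of its underside.
- padlock: Brass padlock with a steel shackle lying flat, body 40 by 34 by 18 mm. Bystander. Origin: centre of the brass body's underside.
- tape_roll: Roll of brown paper tape lying flat, 90 mm across, 24 mm high. Bystander. Origin: centre of its underside.
Not all that is in view belongs to the job. What is meant by the drawer is not pink, and is the larger of those in its own colour.

How it is judged:
On the way, in this order (a step that is already met when the one before it is completed fails the run):
1. the stamp stands in the tray, let go (x of stamp in the frame of tray between -0.055 and 0.055 m and y of stamp in the frame of tray between -0.045 and 0.045 m and angle between stamp's own z axis and vertical below 0.25 rad and height (world z) of stamp below 0.012 m and contact force between the fingers and stamp below 0.1 N and linear speed of stamp below 0.03 m/s), for 0.2 s.
2. the pad touches the drawer (contact force between pad and drawer above 1 N), for 0.1 s.
At the end, for the whole second after the job is handed in: Stamp upright in the tray (centre within 55 x 45 mm of its centre), let go, at rest; pad presses the drawer over 4 N, plunger 4.5 to 12 mm in; fingers hold the trigger pulled (2 mm or more at the grip point, over 1 N), touching neither rod, pad nor drawer; drawer within 12 mm of its start (all of step 1 and value of joint plunger between 0.0045 and 0.012 m and contact force between pad and drawer above 4 N and x of trigger_grip in the frame of clamp below 0.0095 m and contact force between the fingers and trigger above 1 N and contact force between each of the fingers, the arm and ram below 0.5 N and contact force between the fingers and drawer below 0.5 N and distance of drawer from where it was at the start of the episode below 0.012 m); the arm keeps its last pose, push and grip.
It fails at once if the plunger bottoms out (more than 15.5 mm in): the drawer cracks (value of joint plunger above 0.0155 m).
It fails at once if the robot pushes the rod, plunger or pad directly (contact force between any of the fingers, the arm and ram above 4 N).
It fails at once if the drawer is shoved or lifted more than 20 mm (distance of drawer from where it was at the start of the episode above 0.02 m).
It fails at once if the ink tin, padlock or tape roll is disturbed (moved more than 30 mm) (distance of any of ink_tin, padlock, tape_roll from where it was at the start of the episode above 0.03 m).
It also fails if it takes over 72 s, if anything falls off the work surface, if the arm or the gripper's body presses on something with over 40 N, if the wrist force passes 120 N, or if a joint passes its speed limit or range.

## Working session

There is one attempt and no reset: what is moved stays moved. The work goes in short steps, Python scripts to look and compute and a tool call to move; the robot and the scene stay as the last step left them, time stands still between calls to the robot, and variables do not carry over. Pictures are saved under pics/ and viewed, about 8 in all and at most 12, crops included, and the job is handed in when it is done.

Besides the shell and the picture viewer there is one more tool, called as name([rows], argument=value, ...), one row to a line, values as JSON. jog_arm: Moves the arm, as the interface text tells. Scaled input: -1 to 1 covers 300 mm each way for a shift and 90 degrees each way for a turn. Its arguments: {"type":"object","properties":{"motion":{"type":"array","items":{"type":"array","items":{"type":"array","items":{"type":"number","minimum":-1,"maximum":1}}}},"gripper":{"type":"number"}},"required":["motion"]}

```bash
mkdir -p pics; ls; cat > h.py <<'E'
import numpy as np, cv2
from cell import observe, optics, arm
from scipy.spatial.transform import Rotation as R
def rot(a):
    a=np.array(a,float)
    return a if a.shape==(3,3) else R.from_quat(a).as_matrix()
def f(c): return 200/np.tan(np.radians(c['fovy'])/2)
def w(c,p): return rot(c['attitude'])@np.array(p)+np.array(c['eye'])
def cloud(c):
    z=c['range_z']; v,u=np.mgrid[:400,:640]
    P=np.stack([(u-c['cx'])*z/f(c),(v-c['cy'])*z/f(c),z],-1)
    return P@rot(c['attitude']).T+np.array(c['eye'])
def px(c,p):
    q=rot(c['attitude']).T@(np.array(p)-np.array(c['eye'])); return (q[:2]/q[2]*f(c)+[c['cx'],c['cy']]).round()
E
python3 - <<'E'
from h import *
print(observe())
im=[]
for n in ('top','side'):
    c=optics.camera(n); print(n,c['eye'],c['attitude'],c['fovy'],c['cx'],c['cy'])
    cv2.imwrite(f'pics/{n}0.png',c['frame'][:,:,::-1])
    P=cloud(c)
    for q in ['clamp','fixed_grip','trigger','trigger_grip','pad_face','drawer','stamp','tray','ink_tin','padlock','tape_roll']:
        print(q,[(round(d['p'],2),w(c,d['location']).round(3).tolist(),px(c,w(c,d['location'])).tolist()) for d in optics.pinpoint(c,q)[:3]])
E
```

```text
pics
{'time_s': 0.0, 'qpos': array([-1.39572897,  0.60015277, -0.00253842,  1.60012354,  0.00181691,
        0.94286416, -0.07979874]), 'dq': array([-1.80654823e-03, -2.11878425e-03,  6.44541918e-04, -8.12328776e-05,
       -5.66038184e-04,  8.70012451e-04, -2.04397292e-03]), 'tau': array([-5.68852211e-04, -7.76457453e+01,  1.56404335e+00, -2.57993531e+01,
        1.22395737e-02,  9.00167593e-03,  3.56958665e-06]), 'position': array([0.18051994, 0.70171119, 0.24139929]), 'ee_rot': array([-0.4336634 ,  0.5592003 ,  0.4329087 ,  0.55840946]), 'wrist_force': array([-0.03341073, -0.38687038,  0.50238202]), 'ft_torque': array([ 0.04400571, -0.03523002, -0.08118221]), 'opening': 1.004300769634525}
top [ 0.40700561 -0.00144333  1.2190506 ] [ 0.71400456 -0.69439846  0.06059232 -0.06585474] 46.561081375824145 322.7129067755819 201.7970852099321
clamp [(0.98, [0.616, 0.206, 0.001], [249.0, 204.0]), (0.38, [0.689, 0.013, 0.007], [323.0, 179.0])]
fixed_grip [(0.57, [0.588, 0.282, 0.165], [204.0, 203.0])]
trigger [(0.65, [0.617, 0.204, 0.076], [245.0, 199.0])]
trigger_grip [(0.43, [0.62, 0.186, 0
[... 1044 characters left out ...]
 [276.0, 168.0])]
trigger_grip [(0.67, [0.617, 0.191, 0.145], [277.0, 151.0])]
pad_face [(0.59, [0.65, 0.108, 0.046], [306.0, 187.0])]
drawer [(0.95, [0.611, -0.179, -0.003], [367.0, 264.0]), (0.93, [0.686, 0.017, 0.013], [336.0, 206.0]), (0.78, [0.846, 0.058, -0.0], [364.0, 178.0])]
stamp [(0.78, [0.666, 0.061, 0.01], [321.0, 201.0]), (0.46, [0.819, -0.079, 0.001], [391.0, 205.0])]
tray [(0.71, [0.458, -0.313, -0.003], [364.0, 336.0]), (0.24, [0.664, 0.06, 0.009], [320.0, 202.0])]
ink_tin [(0.81, [0.394, 0.111, -0.006], [234.0, 242.0])]
padlock [(0.6, [0.425, 0.307, 0.0], [205.0, 198.0])]
tape_roll [(0.87, [0.821, -0.081, -0.0], [392.0, 205.0]), (0.4, [0.687, 0.015, 0.013], [337.0, 206.0])]
```

```bash
python3 - <<'E'
import cv2
cv2.imwrite('pics/b0.png',cv2.resize(cv2.imread('pics/top0.png')[80:340,170:490],(800,600),interpolation=cv2.INTER_CUBIC)[:])
cv2.imwrite('pics/s1.png',cv2.resize(cv2.imread('pics/side0.png')[110:360,180:480],(720,600),interpolation=cv2.INTER_CUBIC))
E
```

```text
(no output)
```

View pics/b0.png

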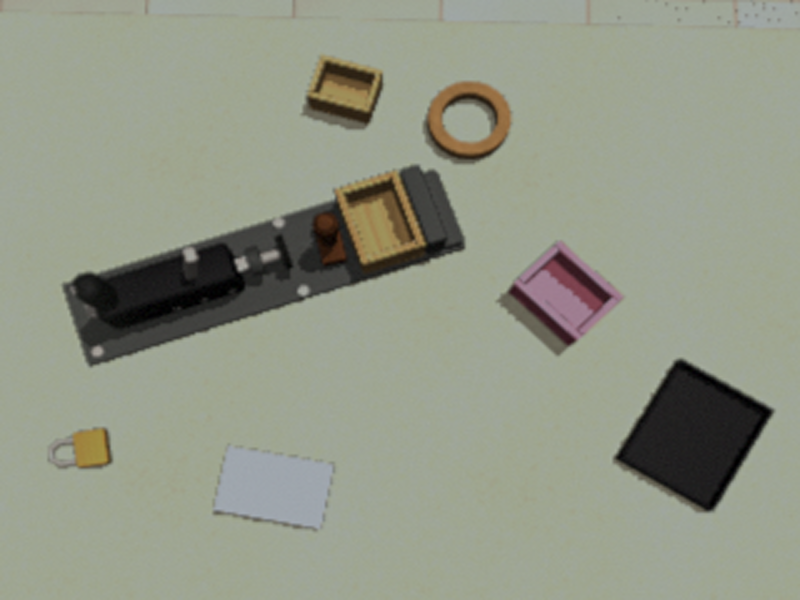

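View pics/s1.png

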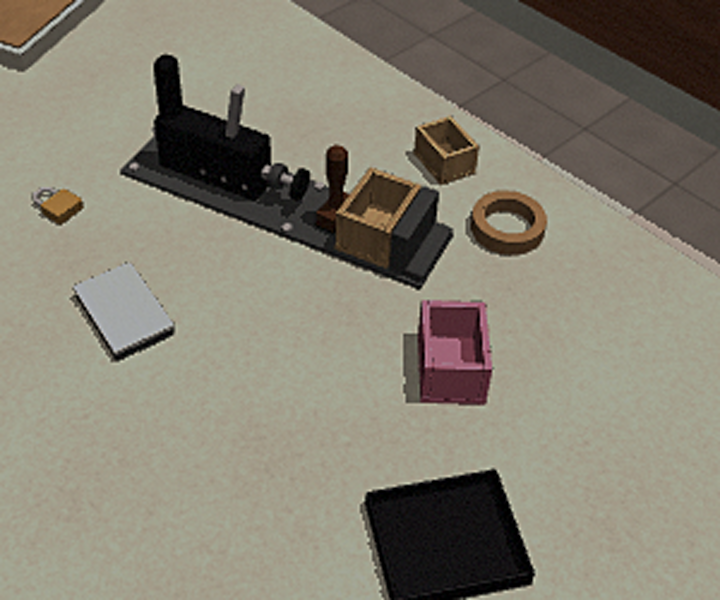

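Candidates (top-crop pixels):
- Stamp: only one, the dark brown object at (326,230).
- Drawers: large wooden one in the clamp at (378,218), small wooden one at (345,88), pink one at (567,290). By the description it is the one at (378,218).

The networks agree with this. Next I'll refine the stamp handle and the clamp axis from depth.

```bash
cat >> h.py <<'E'
O=np.array([0.616,0.204]); 
def setaxis(a): return np.array([np.cos(a),np.sin(a)]),np.array([-np.sin(a),np.cos(a)])
def plan(p,Rt):
    s=observe(); Rc=rot(s['ee_rot']); d=Rc.T@(np.array(p)-s['position']); r=R.from_matrix(Rc.T@Rt).as_rotvec()
    return (d/0.3).round(3).tolist()+(r/(np.pi/2)).round(3).tolist()
def down(zang): # tool x down, z at angle
    z=np.array([np.cos(zang),np.sin(zang),0]); x=np.array([0,0,-1.]); return np.stack([x,np.cross(z,x),z],1)
E
python3 - <<'E'
from h import *
s=observe(); print(rot(s['ee_rot']).round(3))
for n in ('top','side'):
    c=optics.camera(n); P=cloud(c); z=P[...,2]; near=np.hypot(P[...,0]-.666,P[...,1]-.065)<.03
    m=near&(z>.092)&(z<.13); q=P[m]; print(n,'handle',m.sum(),q.mean(0).round(4),q.min(0).round(4),q.max(0).round(4))
    for nm in ('stamp','drawer','tray','trigger','ram','pad'):
        for d in optics.regions_of(c,nm)[:3]:
            g=P[d['pixels']&(c['range_z']>0)]; lo=g[:,2].max()
            r=cv2.minAreaRect(g[:,:2].astype(np.float32)*1000)
            print(nm,round(d['p'],2),len(g),g.mean(0).round(3),'zmax',lo.round(3),np.round(r[0]),np.round(r[1]),round(r[2],1))
    # clamp plate axis
    m=(z>.003)&(z<.013)&(np.abs(P[...,0]-.65)<.13)&(P[...,1]>-.1)&(P[...,1]<.36)
    print('plate',cv2.minAreaRect(P[m][:,:2].astype(np.float32)*1000))
E
```

```text
[[ 0.    -0.968  0.249]
 [ 0.     0.249  0.968]
 [-1.    -0.     0.   ]]
top handle 102 [0.6656 0.0675 0.1166] [0.6559 0.0569 0.0925] [0.6791 0.0791 0.1269]
stamp 0.72 218 [0.66  0.066 0.075] zmax 0.127 [662.  67.] [37. 25.] 14.3
stamp 0.31 4818 [0.624 0.158 0.04 ] zmax 0.173 [647. 138.] [115. 425.] 21.2
drawer 0.78 668 [0.851 0.059 0.026] zmax 0.054 [860.  60.] [78. 75.] 77.1
drawer 0.68 1012 [0.691 0.016 0.04 ] zmax 0.077 [698.  20.] [111.  67.] 20.6
drawer 0.63 1088 [ 0.613 -0.177  0.031] zmax 0.067 [ 613. -177.] [89. 70.] 45.9
tray 0.6 2238 [ 0.463 -0.315  0.008] zmax 0.03 [ 465. -314.] [110. 136.] 59.8
trigger 0.55 65 [0.616 0.193 0.139] zmax 0.167 [617. 195.] [12. 22.] 27.8
ram 0.69 173 [0.642 0.134 0.053] zmax 0.069 [645. 135.] [36. 52.] 14.4
pad 0.51 30 [0.646 0.112 0.064] zmax 0.069 [647. 112.] [26.  6.] 19.6
plate ((649.9716796875, 129.96206665039062), (459.76751708984375, 259.83795166015625), 89.99718475341797)
side handle 99 [0.6606 0.0605 0.1101] [0.6501 0.0518 0.0922] [0.6735 0.0762 0.1227]
stamp 0.81 321 [0.663 0.067 0.062] zmax 0.123 [697. 104.] [202.  35.] 45.6
drawer 0.98 1243 [ 0.608 -0.183  0.034] zmax 0.065 [ 616. -174.] [111.  69.] 46.6
drawer 0.85 881 [0.678 0.014 0.045] zmax 0.072 [705.  28.] [158.  84.] 34.3
drawer 0.57 556 [0.844 0.052 0.027] zmax 0.051 [861.  65.] [121.  88.] 28.4
tray 0.69 2924 [ 0.461 -0.316  0.007] zmax 0.026 [ 462. -318.] [112. 138.] 60.5
trigger 0.47 122 [0.619 0.195 0.122] zmax 0.163 [663. 259.] [189.  23.] 55.2
ram 0.66 167 [0.642 0.124 0.048] zmax 0.065 [666. 140.] [96. 53.] 21.9
pad 0.49 145 [0.637 0.125 0.051] zmax 0.065 [635. 130.] [31. 56.] 22.3
pad 0.43 86 [0.645 0.109 0.049] zmax 0.065 [654. 115.] [56. 16.] 18.4
plate ((649.8897094726562, 124.85922241210938), (258.85443115234375, 448.6495361328125), 0.11109509319067001)
```

```bash
python3 - <<'E'
from h import *
print(plan([.40,.42,.25],down(np.radians(20.9))))
E
```

```text
[-0.026, -0.942, -0.729, 0.607, 0.0, 0.0]
```

jog_arm([
  [[-0.026,-0.942,-0.729,0.607,0,0],[-0.026,-0.942,-0.729,0.607,0,0],[-0.026,-0.942,-0.729,0.607,0,0],[-0.026,-0.942,-0.729,0.607,0,0],[-0.026,-0.942,-0.729,0.607,0,0],[-0.026,-0.942,-0.729,0.607,0,0],[-0.026,-0.942,-0.729,0.607,0,0],[-0.026,-0.942,-0.729,0.607,0,0]],
], gripper=1)

```text
time_s: 2.9
position: [0.3996, 0.4205, 0.2502]
ee_rot: [-0.128, 0.695, 0.129, 0.695]
wrist_force: [-0.9, 1.1, -0.3]
opening: 0.998
```

```bash
python3 - <<'E'
from h import *
print(plan([.533,.24,.25],down(np.radians(20.9))),plan([.666,.066,.2],down(np.radians(20.9))))
E
```

```text
[0.0, -0.721, 0.2, 0.001, 0.0, -0.0] [0.166, -1.421, 0.407, 0.001, 0.0, -0.0]
```

jog_arm([
  [[0,-1,0.285,0,0,0],[0,-1,0.285,0,0,0],[0,-1,0.285,0,0,0],[0,-1,0.285,0,0,0],[0,-1,0.285,0,0,0],[0,-1,0.285,0,0,0],[0,-1,0.285,0,0,0]],
])

```text
time_s: 3.78
position: [0.5865, 0.172, 0.2497]
ee_rot: [-0.129, 0.695, 0.129, 0.695]
wrist_force: [-0.2, 0.0, 0.1]
opening: 1.002
```

jog_arm([
  [[0.2,-0.42,0.122,0,0,0],[0.2,-0.42,0.122,0,0,0],[0.2,-0.42,0.122,0,0,0],[0.2,-0.42,0.122,0,0,0],[0.2,-0.42,0.122,0,0,0]],
])

```text
time_s: 4.4
position: [0.6654, 0.0688, 0.1906]
ee_rot: [-0.129, 0.695, 0.13, 0.695]
wrist_force: [-0.0, 0.5, 0.5]
opening: 1.0
```

```bash
python3 - <<'E'
from h import *
c=optics.camera('side'); cv2.imwrite('pics/s2.png',cv2.resize(c['frame'][100:260,220:440],None,fx=3,fy=3,interpolation=cv2.INTER_CUBIC)[:,:,::-1])
print([(d['p'],w(c,d['location']).round(4)) for d in optics.pinpoint(c,'stamp')[:1]])
print(plan([.666,.066,.092],down(np.radians(20.9))))
E
```

```text
[(0.69, array([0.6643, 0.0643, 0.0078]))]
[0.33, -0.008, -0.002, 0.002, 0.001, -0.001]
```

View pics/s2.png

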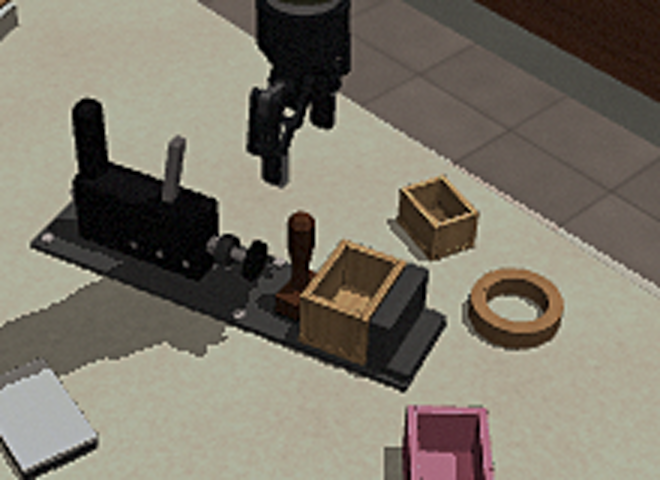

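The stamp (crop 300,265) stands between the pad (258,258) and the large wooden drawer (350,300). The gripper is above it, so I'll descend and grip.

jog_arm([
  [[0.16,-0.008,0,0,0,0],[0.33,-0.008,0,0,0,0],[0.33,-0.008,0,0,0,0],[0.33,-0.008,0,0,0,0]],
])

```text
time_s: 5.0
position: [0.6678, 0.0641, 0.093]
ee_rot: [-0.129, 0.695, 0.129, 0.696]
wrist_force: [-0.2, 0.3, 1.0]
opening: 0.997
```

jog_arm([
  [[0,0,0,0,0,0],[0,0,0,0,0,0],[0,0,0,0,0,0],[0,0,0,0,0,0],[0,0,0,0,0,0],[0,0,0,0,0,0]],
], gripper=-1)

```text
time_s: 5.75
position: [0.6677, 0.0636, 0.0919]
ee_rot: [-0.128, 0.695, 0.129, 0.696]
wrist_force: [0.2, 0.1, 6.4]
opening: 0.288
```

jog_arm([
  [[-0.1,0,0,0,0,0],[-0.2,0,0,0,0,0],[-0.3,0,0,0,0,0],[-0.43,0,0,0,0,0],[-0.43,0,0,0,0,0],[-0.43,0,0,0,0,0]],
])

```text
time_s: 6.5
position: [0.6664, 0.0635, 0.2194]
ee_rot: [-0.128, 0.696, 0.129, 0.695]
wrist_force: [0.6, 1.3, -2.1]
opening: 0.29
```

```bash
python3 - <<'E'
from h import *
c=optics.camera('side'); cv2.imwrite('pics/s3.png',cv2.resize(c['frame'][60:260,220:440],None,fx=3,fy=3,interpolation=cv2.INTER_CUBIC)[:,:,::-1])
print([(d['p'],w(c,d['location']).round(4)) for d in optics.pinpoint(c,'stamp')[:1]])
for p in ([.56,-.12,.22],[.462,-.316,.22]): print(plan(p,down(np.radians(-30))))
E
```

```text
[(0.79, array([0.6635, 0.064 , 0.1335]))]
[-0.003, -0.445, -0.549, 0.566, -0.002, 0.0]
[-0.002, -0.938, -1.088, 0.566, -0.002, 0.0]
```

View pics/s3.png

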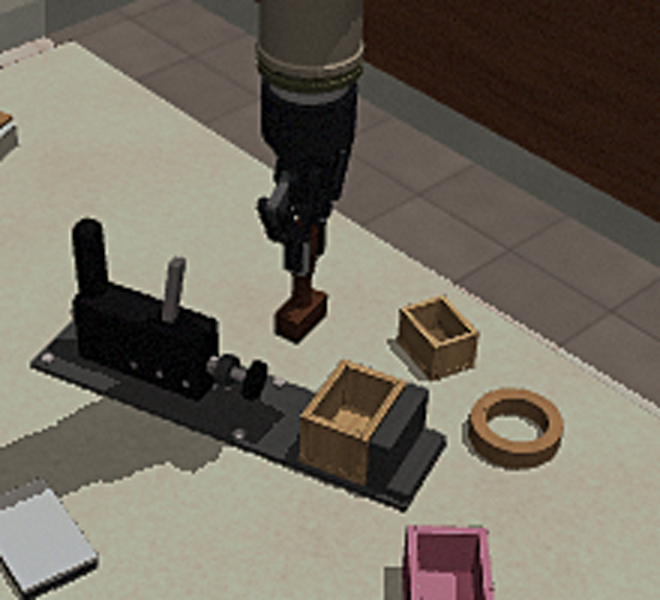

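Stamp is held upright (crop 300,315), clear of the clamp. Carrying it to the tray.

jog_arm([
  [[0,-0.47,-0.545,0,0,0],[0,-0.47,-0.545,0,0,0],[0,-0.93,-1,0,0,0],[0,-0.93,-1,0,0,0],[0,-0.93,-1,0,0,0],[0,-0.93,-1,0,0,0],[0,-0.93,-1,0,0,0],[0,-0.93,-1,0,0,0],[0,-0.938,-1,0,0,0],[0,-0.938,-1,0,0,0]],
])

```text
time_s: 7.85
position: [0.4881, -0.3054, 0.2196]
ee_rot: [-0.129, 0.695, 0.129, 0.695]
wrist_force: [-0.0, 0.6, -1.9]
opening: 0.285
```

jog_arm([
  [[0.15,0,-0.088,0,0,0],[0.25,0,-0.088,0,0,0],[0.33,0,-0.088,0,0,0],[0.38,0,-0.088,0,0,0],[0.41,0,-0.088,0,0,0],[0.425,0,-0.088,0,0,0],[0.425,0,-0.088,0,0,0]],
])

```text
time_s: 8.72
position: [0.4629, -0.316, 0.0928]
ee_rot: [-0.129, 0.695, 0.128, 0.695]
wrist_force: [0.2, -0.2, -1.5]
opening: 0.285
```

jog_arm([
  [[0.007,0,0,0,0,0],[0.014,0,0,0,0,0],[0.016,0,0,0,0,0]],
])

```text
time_s: 9.1
position: [0.4628, -0.3161, 0.0879]
ee_rot: [-0.129, 0.695, 0.128, 0.695]
wrist_force: [0.4, 1.0, 4.0]
opening: 0.285
```

```bash
python3 - <<'E'
from h import *
c=optics.camera('side')
print([(d['p'],w(c,d['location']).round(4)) for d in optics.pinpoint(c,'stamp')[:1]]); print(observe()['wrist_force'],observe()['position'])
E
```

```text
[(0.6, array([ 0.4577, -0.3152,  0.0026]))]
[ 0.24447031  0.984752   -1.16407805] [ 0.46284086 -0.31603457  0.08789386]
```

jog_arm([
  [[0,0,0,0,0,0],[0,0,0,0,0,0],[0,0,0,0,0,0],[0,0,0,0,0,0],[0,0,0,0,0,0]],
], gripper=1)

```text
time_s: 9.82
position: [0.4628, -0.316, 0.0878]
ee_rot: [-0.129, 0.695, 0.129, 0.695]
wrist_force: [-0.7, -1.0, 0.3]
opening: 0.999
```

jog_arm([
  [[-0.1,0,0,0,0,0],[-0.3,0,0,0,0,0],[-0.5,0,0,0,0,0],[-0.5,0,0,0,0,0],[-0.5,0,0,0,0,0]],
])

```text
time_s: 10.45
position: [0.4626, -0.3156, 0.2378]
ee_rot: [-0.129, 0.695, 0.129, 0.695]
wrist_force: [0.1, 0.6, -0.4]
opening: 0.999
```

```bash
python3 - <<'E'
from h import *
c=optics.camera('side'); cv2.imwrite('pics/s4.png',cv2.resize(c['frame'][100:380,220:480],None,fx=2,fy=2,interpolation=cv2.INTER_CUBIC)[:,:,::-1])
for q in ('stamp','trigger_grip','pad_face','ram','pad'): print(q,[(d['p'],w(c,d['location']).round(4)) for d in optics.pinpoint(c,q)[:2]])
d,l=setaxis(np.radians(-69.1)); T=np.array([.616,.204])+d*.06
print(T,plan([*T,.24],down(np.radians(20.9))))
E
```

```text
stamp [(0.87, array([ 0.4588, -0.3174,  0.0017]))]
trigger_grip [(0.65, array([0.6204, 0.1906, 0.1456]))]
pad_face [(0.65, array([0.6524, 0.1064, 0.0466]))]
ram [(0.71, array([0.6495, 0.1096, 0.047 ])), (0.34, array([0.6172, 0.1896, 0.1476]))]
pad []
[0.63740428 0.14794773] [-0.011, 1.235, 1.097, 0.0, -0.001, -0.001]
```

View pics/s4.png

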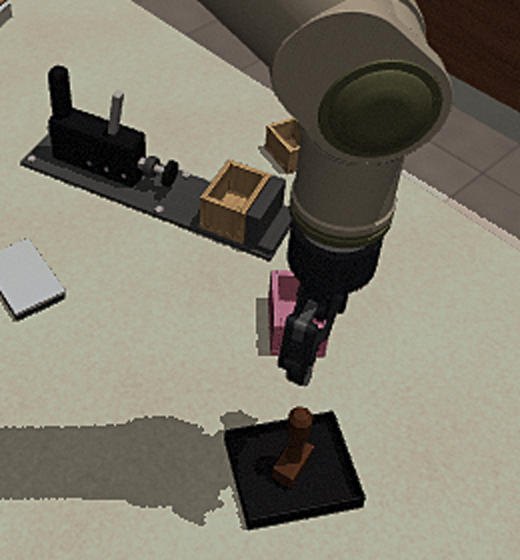

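The stamp stands upright in the tray (crop 297,460) and is let go. Next the trigger: shut gripper, approaching from the pad side.

jog_arm([
  [[0,0.62,0.55,0,0,0],[0,0.62,0.55,0,0,0],[0,0.62,0.55,0,0,0],[0,0.62,0.55,0,0,0],[0,1,0.9,0,0,0],[0,1,0.9,0,0,0],[0,1,0.9,0,0,0],[0,1,0.9,0,0,0]],
], gripper=-1)

```text
time_s: 11.75
position: [0.608, 0.0639, 0.2367]
ee_rot: [-0.13, 0.695, 0.13, 0.695]
wrist_force: [0.1, -0.2, -0.2]
opening: -0.006
```

```bash
python3 - <<'E'
from h import *
d,l=setaxis(np.radians(-69.1)); T=np.array([.616,.204])+d*.06
print(T,plan([*T,.20],down(np.radians(20.9))))
E
```

```text
[0.63740428 0.14794773] [0.122, 0.226, 0.193, 0.003, -0.001, -0.0]
```

jog_arm([
  [[0,0.226,0.193,0,0,0],[0,0.226,0.193,0,0,0],[0.15,0.226,0.193,0,0,0],[0.285,0.226,0.193,0,0,0],[0.285,0.226,0.193,0,0,0],[0.285,0.226,0.193,0,0,0]],
])

```text
time_s: 12.5
position: [0.6382, 0.1437, 0.1534]
ee_rot: [-0.128, 0.695, 0.128, 0.696]
wrist_force: [-0.2, 0.6, 1.2]
opening: 0.001
```

```bash
cat >> h.py <<'E'
def cl(p):
    d,l=setaxis(np.radians(-69.1)); r=np.array(p)[:2]-O; return round(float(r@d)*1000,1),round(float(r@l)*1000,1)
def look(name=None,k=2):
    s=observe(); d,l=setaxis(np.radians(-69.1)); F=s['wrist_force']
    print('t',s['time_s'],'tcp',cl(s['position']),s['position'][2].round(4),'Fx',round(float(F[:2]@d),1),'Fy',round(float(F[:2]@l),1),'Fz',round(float(F[2]),1))
    for n in ('side','top'):
        c=optics.camera(n)
        for q in ('pad_face','trigger_grip','ram','pad')[:k]:
            print(n,q,[(round(e['p'],2),cl(w(c,e['location'])),w(c,e['location'])[2].round(3)) for e in optics.pinpoint(c,q)[:1]])
        if name: cv2.imwrite(f'pics/{name}{n}.png',cv2.resize(c['frame'][100:240,200:400],(800,560),interpolation=cv2.INTER_CUBIC)[:,:,::-1])
E
python3 -c "
from h import *
look('t')"
```

```text
t 12.5 tcp (64.2, -0.7) 0.1534 Fx -0.6 Fy 0.1 Fz 1.2
side pad_face [(0.57, (102.8, -0.0), np.float64(0.047))]
side trigger_grip [(0.67, (10.8, -0.1), np.float64(0.143))]
top pad_face [(0.43, (98.0, -1.8), np.float64(0.048))]
top trigger_grip [(0.22, (424.8, -326.5), np.float64(0.007))]
```

View pics/tside.png

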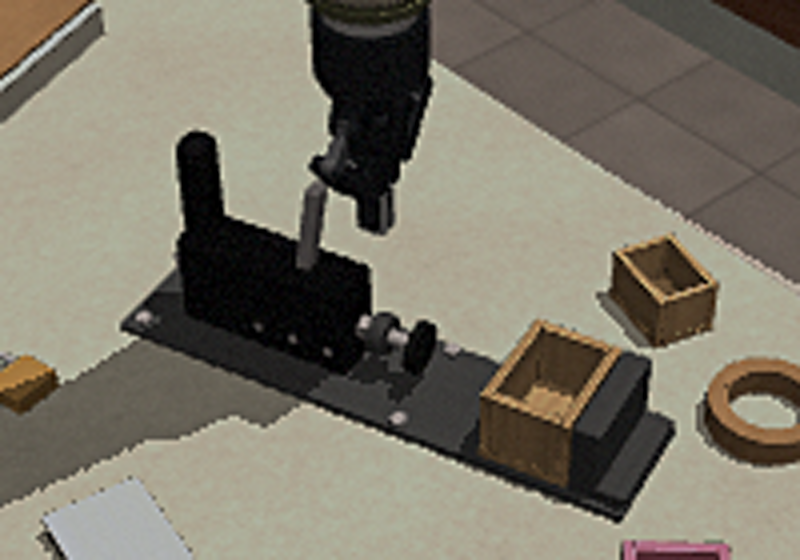

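Trigger (crop 312,225) is at rest, with the shut fingers (375,210) on its pad side. Pad (420,345) is about 64 mm short of the drawer. First pull.

jog_arm([
  [[0,0.093,0,0,0,0],[0,0.12,0,0,0,0],[0,0.14,0,0,0,0],[0,0.16,0,0,0,0],[0,0.18,0,0,0,0],[0,0.187,0,0,0,0],[0,0.187,0,0,0,0]],
])

```text
time_s: 13.68
position: [0.6183, 0.1962, 0.1527]
ee_rot: [-0.128, 0.695, 0.128, 0.696]
wrist_force: [2.1, -4.2, 3.4]
opening: -0.002
```

```bash
python3 -c "
from h import *
look()"
```

```text
t 13.675 tcp (8.1, -0.6) 0.1527 Fx 4.7 Fy 0.5 Fz 3.4
side pad_face []
side trigger_grip []
top pad_face [(0.56, (-164.6, -136.0), np.float64(-0.003))]
top trigger_grip [(0.38, (-1.2, 3.1), np.float64(0.004))]
```

jog_arm([
  [[0,0.005,0,0,0,0],[0,0.01,0,0,0,0],[0,0.01,0,0,0,0]],
])

```text
time_s: 14.35
position: [0.6178, 0.1975, 0.1527]
ee_rot: [-0.129, 0.695, 0.127, 0.696]
wrist_force: [4.6, -8.6, 4.7]
opening: 0.002
```

jog_arm([
  [[0,-0.06,0,0,0,0],[0,-0.12,0,0,0,0],[0,-0.12,0,0,0,0]],
])

```text
time_s: 14.72
position: [0.6296, 0.164, 0.1521]
ee_rot: [-0.128, 0.696, 0.127, 0.695]
wrist_force: [-0.1, -0.3, -0.7]
opening: 0.001
```

```bash
python3 -c "
from h import *
look('u',4)"
```

```text
t 14.725 tcp (42.2, -1.5) 0.1521 Fx 0.3 Fy -0.2 Fz -0.7
side pad_face [(0.44, (110.4, -3.2), np.float64(0.043))]
side trigger_grip [(0.54, (4.6, -1.8), np.float64(0.146))]
side ram [(0.67, (11.9, -1.4), np.float64(0.046))]
side pad []
top pad_face [(0.44, (105.2, -3.3), np.float64(0.049))]
top trigger_grip []
top ram []
top pad []
```

View pics/uside.png

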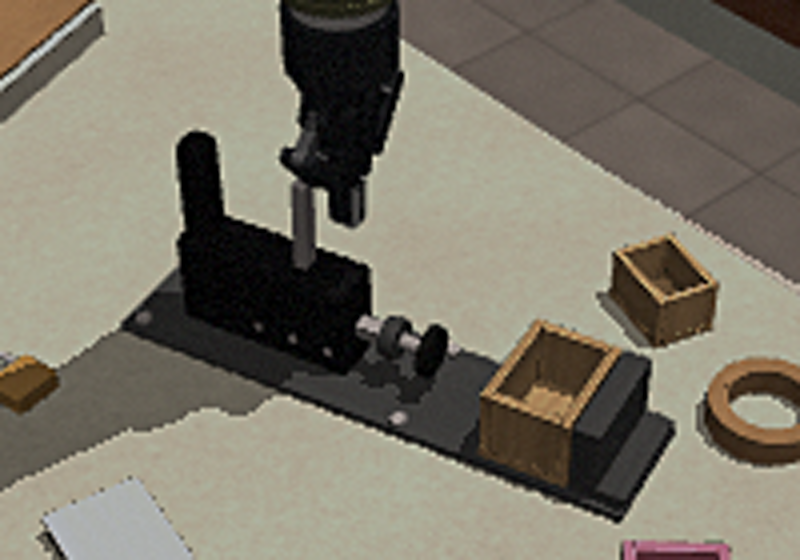

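jog_arm([
  [[0,-0.03,0,0,0,0],[0,-0.03,0,0,0,0]],
])

```text
time_s: 15.48
position: [0.6329, 0.1566, 0.1524]
ee_rot: [-0.128, 0.695, 0.128, 0.696]
wrist_force: [-0.3, 0.1, 0.2]
opening: 0.004
```

```bash
cat >> h.py <<'E'
def padx():
    d,l=setaxis(np.radians(-69.1))
    for n in ('side','top'):
        c=optics.camera(n); P=cloud(c); r=P[...,:2]-O; X=r@d*1000; Y=r@l*1000; Z=P[...,2]*1000
        def h(m): return np.percentile(X[m],[2,50,98]).round(1).tolist()+[int(m.sum())] if m.sum()>4 else None
        print(n,'pad+cup',np.histogram(X[(abs(Y)<23)&(Z>58)&(Z<70)&(X>70)&(X<163)],np.arange(70,164,3))[0].tolist(),
          'drawer face',h((abs(Y)<40)&(Z>50)&(Z<66)&(X>150)&(X<175)), 'trig top',h((abs(Y)<9)&(Z>145)&(Z<175)&(abs(X)<27)))
E
python3 -c "
from h import *
look();padx()"
```

```text
t 15.475 tcp (50.3, -1.1) 0.1524 Fx -0.2 Fy -0.3 Fz 0.2
side pad_face [(0.51, (111.1, -1.8), np.float64(0.045))]
side trigger_grip [(0.56, (10.9, -0.8), np.float64(0.145))]
top pad_face [(0.41, (106.1, -0.4), np.float64(0.051))]
top trigger_grip []
side pad+cup [3, 4, 4, 4, 3, 0, 0, 0, 0, 0, 0, 6, 6, 10, 1, 0, 0, 0, 0, 0, 0, 0, 0, 0, 0, 0, 0, 0, 0, 0, 0] drawer face [169.8, 172.6, 175.0, 6] trig top [7.4, 16.4, 19.5, 16]
top pad+cup [9, 7, 9, 9, 0, 0, 0, 0, 0, 0, 4, 14, 15, 3, 0, 0, 0, 0, 0, 0, 0, 0, 0, 0, 0, 0, 0, 0, 0, 0, 0] drawer face [167.3, 167.7, 173.3, 10] trig top None
```

Trigger returns fully, slowly, and the pad advanced about 9–10 mm. Repeating full pulls.

jog_arm([
  [[0,0.065,0,0,0,0],[0,0.095,0,0,0,0],[0,0.12,0,0,0,0],[0,0.14,0,0,0,0],[0,0.152,0,0,0,0],[0,0.152,0,0,0,0],[0,0.1,0,0,0,0],[0,0.02,0,0,0,0],[0,0.0,0,0,0,0],[0,0.0,0,0,0,0]],
])

```text
time_s: 17.12
position: [0.6323, 0.1583, 0.1522]
ee_rot: [-0.128, 0.695, 0.129, 0.695]
wrist_force: [0.0, 0.3, -0.1]
opening: -0.004
```

jog_arm([
  [[0,0,0,0,0,0],[0,0,0,0,0,0],[0,0,0,0,0,0]],
])

```text
time_s: 17.5
position: [0.6323, 0.1585, 0.1523]
ee_rot: [-0.129, 0.695, 0.129, 0.695]
wrist_force: [-0.1, 0.8, -0.0]
opening: 0.002
```

```bash
python3 -c "
from h import *
look();padx()"
```

```text
t 17.5 tcp (48.4, -1.0) 0.1523 Fx -0.8 Fy 0.2 Fz -0.0
side pad_face [(0.61, (119.8, -4.4), np.float64(0.046))]
side trigger_grip [(0.59, (9.2, -2.3), np.float64(0.144))]
top pad_face [(0.58, (118.4, -2.7), np.float64(0.046))]
top trigger_grip [(0.56, (23.9, -3.0), np.float64(0.047))]
side pad+cup [0, 0, 0, 4, 3, 2, 3, 4, 0, 0, 0, 0, 0, 0, 5, 7, 7, 4, 0, 0, 0, 0, 0, 0, 0, 0, 0, 0, 0, 0, 0] drawer face [169.5, 173.3, 175.0, 17] trig top [7.0, 13.8, 18.5, 17]
top pad+cup [0, 0, 3, 7, 11, 10, 8, 4, 0, 0, 0, 0, 0, 0, 14, 15, 8, 0, 0, 0, 0, 0, 0, 0, 0, 0, 0, 0, 0, 0, 0] drawer face [167.4, 167.9, 174.4, 16] trig top None
```

jog_arm([
  [[0,0.065,0,0,0,0],[0,0.095,0,0,0,0],[0,0.12,0,0,0,0],[0,0.14,0,0,0,0],[0,0.148,0,0,0,0],[0,0.148,0,0,0,0],[0,0.148,0,0,0,0]],
])

```text
time_s: 18.77
position: [0.6177, 0.1973, 0.1526]
ee_rot: [-0.129, 0.695, 0.127, 0.696]
wrist_force: [3.9, -8.8, 1.8]
opening: 0.004
```

jog_arm([
  [[0,-0.06,0,0,0,0],[0,-0.146,0,0,0,0],[0,-0.146,0,0,0,0],[0,-0.146,0,0,0,0],[0,-0.146,0,0,0,0],[0,-0.146,0,0,0,0],[0,-0.146,0,0,0,0]],
])

```text
time_s: 19.65
position: [0.6321, 0.1589, 0.1523]
ee_rot: [-0.129, 0.695, 0.129, 0.695]
wrist_force: [0.2, 0.5, -0.1]
opening: -0.002
```

jog_arm([
  [[0,0.065,0,0,0,0],[0,0.095,0,0,0,0],[0,0.12,0,0,0,0],[0,0.14,0,0,0,0],[0,0.148,0,0,0,0],[0,0.148,0,0,0,0],[0,0.148,0,0,0,0]],
])

```text
time_s: 20.52
position: [0.6176, 0.1975, 0.1526]
ee_rot: [-0.129, 0.695, 0.127, 0.696]
wrist_force: [5.1, -9.0, 0.4]
opening: 0.002
```

jog_arm([
  [[0,-0.06,0,0,0,0],[0,-0.146,0,0,0,0],[0,-0.146,0,0,0,0],[0,-0.146,0,0,0,0],[0,-0.146,0,0,0,0],[0,-0.146,0,0,0,0],[0,-0.146,0,0,0,0]],
])

```text
time_s: 21.4
position: [0.6319, 0.1594, 0.1523]
ee_rot: [-0.129, 0.695, 0.129, 0.695]
wrist_force: [-0.4, 0.1, 0.3]
opening: -0.0
```

```bash
python3 -c "
from h import *
look();padx()"
```

```text
t 21.4 tcp (47.3, -1.0) 0.1523 Fx -0.2 Fy -0.3 Fz 0.3
side pad_face [(0.64, (142.2, -2.7), np.float64(0.043))]
side trigger_grip [(0.66, (8.8, -2.7), np.float64(0.146))]
top pad_face [(0.55, (135.6, -5.1), np.float64(0.048))]
top trigger_grip [(0.16, (-3.3, 2.3), np.float64(0.0))]
side pad+cup [0, 0, 0, 0, 0, 0, 0, 0, 0, 0, 5, 3, 6, 1, 4, 0, 0, 0, 0, 0, 2, 5, 8, 8, 0, 0, 0, 0, 0, 0, 0] drawer face [172.9, 174.1, 175.0, 5] trig top [8.0, 15.1, 18.8, 20]
top pad+cup [0, 0, 0, 0, 0, 0, 0, 0, 0, 5, 8, 8, 11, 8, 0, 0, 0, 0, 0, 0, 7, 13, 14, 4, 0, 0, 0, 0, 0, 0, 0] drawer face [167.4, 169.0, 174.2, 18] trig top None
```

jog_arm([
  [[0,0.065,0,0,0,0],[0,0.095,0,0,0,0],[0,0.12,0,0,0,0],[0,0.14,0,0,0,0],[0,0.145,0,0,0,0],[0,0.145,0,0,0,0],[0,0.145,0,0,0,0]],
])

```text
time_s: 22.68
position: [0.6176, 0.1974, 0.1525]
ee_rot: [-0.129, 0.695, 0.127, 0.696]
wrist_force: [4.2, -9.3, 0.2]
opening: -0.002
```

jog_arm([
  [[0,-0.06,0,0,0,0],[0,-0.146,0,0,0,0],[0,-0.146,0,0,0,0],[0,-0.146,0,0,0,0],[0,-0.146,0,0,0,0],[0,-0.146,0,0,0,0],[0,-0.146,0,0,0,0]],
])

```text
time_s: 23.55
position: [0.632, 0.1591, 0.1523]
ee_rot: [-0.129, 0.695, 0.129, 0.695]
wrist_force: [-0.0, 0.1, -0.3]
opening: -0.002
```

jog_arm([
  [[0,0.065,0,0,0,0],[0,0.095,0,0,0,0],[0,0.12,0,0,0,0],[0,0.14,0,0,0,0],[0,0.145,0,0,0,0],[0,0.145,0,0,0,0],[0,0.145,0,0,0,0]],
])

```text
time_s: 24.42
position: [0.6176, 0.1974, 0.1525]
ee_rot: [-0.129, 0.695, 0.127, 0.696]
wrist_force: [3.6, -8.0, 1.9]
opening: -0.002
```

jog_arm([
  [[0,-0.06,0,0,0,0],[0,-0.146,0,0,0,0],[0,-0.146,0,0,0,0],[0,-0.146,0,0,0,0],[0,-0.146,0,0,0,0],[0,-0.146,0,0,0,0],[0,-0.146,0,0,0,0]],
])

```text
time_s: 25.3
position: [0.6321, 0.1589, 0.1523]
ee_rot: [-0.129, 0.695, 0.129, 0.695]
wrist_force: [0.0, 0.4, -0.1]
opening: 0.005
```

```bash
python3 -c "
from h import *
look('v',3);padx()"
```

```text
t 25.3 tcp (47.9, -1.0) 0.1523 Fx -0.4 Fy 0.1 Fz -0.1
side pad_face [(0.51, (-164.6, -142.7), np.float64(-0.002))]
side trigger_grip [(0.45, (6.5, -0.9), np.float64(0.144))]
side ram [(0.6, (62.2, -1.6), np.float64(0.047))]
top pad_face [(0.54, (160.0, -5.0), np.float64(0.047))]
top trigger_grip []
top ram [(0.86, (65.3, -1.2), np.float64(0.046))]
side pad+cup [0, 0, 0, 0, 0, 0, 0, 0, 0, 0, 0, 0, 0, 0, 0, 0, 2, 3, 3, 4, 5, 0, 0, 0, 0, 0, 0, 1, 9, 8, 7] drawer face [154.2, 159.7, 174.6, 50] trig top [9.9, 16.0, 17.8, 18]
top pad+cup [0, 0, 0, 0, 0, 0, 1, 0, 0, 0, 0, 0, 0, 0, 1, 0, 9, 9, 11, 10, 5, 0, 0, 0, 0, 0, 0, 9, 13, 14, 0] drawer face [151.1, 157.7, 172.9, 57] trig top None
```

View pics/vtop.png

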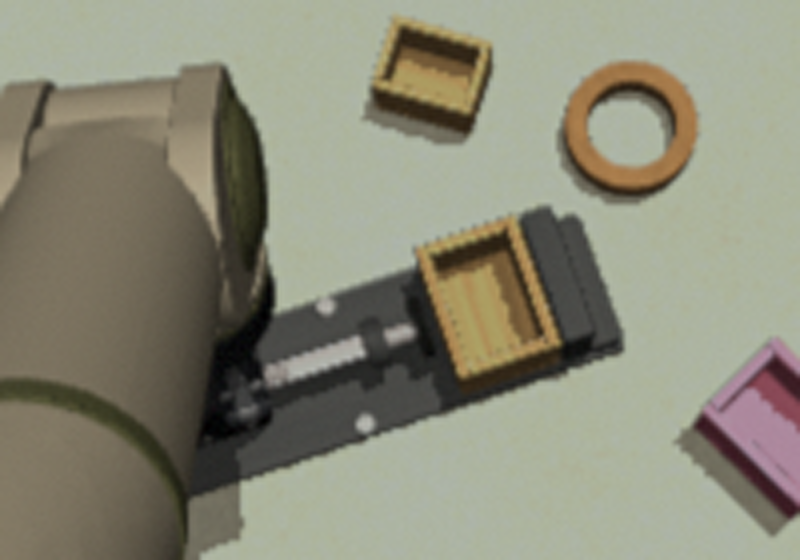

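Pad (top crop 418,325) is about 5 mm short of the drawer face and the plunger is still fully out. The next pull can reach about 10 mm past that at most, so I'll pull to just before the stop and read it.

jog_arm([
  [[0,0.06,0,0,0,0],[0,0.08,0,0,0,0],[0,0.1,0,0,0,0],[0,0.115,0,0,0,0],[0,0.13,0,0,0,0],[0,0.133,0,0,0,0],[0,0.133,0,0,0,0],[0,0.133,0,0,0,0]],
])

```text
time_s: 26.8
position: [0.6188, 0.1945, 0.1527]
ee_rot: [-0.129, 0.695, 0.128, 0.696]
wrist_force: [2.8, -5.7, 3.5]
opening: 0.0
```

```bash
python3 -c "
from h import *
look(None,3);padx()"
```

```text
t 26.8 tcp (9.9, -0.8) 0.1527 Fx 6.3 Fy 0.6 Fz 3.5
side pad_face [(0.16, (-165.8, -138.5), np.float64(0.002))]
side trigger_grip [(0.68, (-10.2, 0.3), np.float64(0.143))]
side ram [(0.76, (73.2, -0.7), np.float64(0.047))]
top pad_face [(0.44, (165.8, -1.0), np.float64(0.046))]
top trigger_grip []
top ram [(0.68, (71.3, -3.8), np.float64(0.048))]
side pad+cup [0, 0, 0, 0, 0, 0, 0, 0, 0, 0, 0, 0, 0, 0, 0, 0, 0, 0, 0, 0, 4, 2, 3, 4, 2, 0, 0, 0, 0, 0, 1] drawer face [152.1, 165.3, 173.7, 23] trig top [-13.6, 18.9, 21.2, 38]
top pad+cup [0, 0, 0, 0, 0, 0, 0, 0, 0, 0, 0, 0, 0, 0, 0, 0, 0, 0, 0, 4, 8, 9, 9, 10, 0, 0, 0, 0, 0, 0, 9] drawer face [150.7, 164.3, 171.7, 60] trig top [15.3, 17.3, 19.1, 5]
```

jog_arm([
  [[0,0.006,0,0,0,0],[0,0.012,0,0,0,0],[0,0.014,0,0,0,0],[0,0.014,0,0,0,0]],
])

```text
time_s: 27.8
position: [0.6177, 0.1972, 0.1526]
ee_rot: [-0.129, 0.695, 0.127, 0.696]
wrist_force: [3.7, -8.7, 2.9]
opening: -0.003
```

```bash
python3 -c "
from h import *
look(None,3);padx()"
```

```text
t 27.8 tcp (6.9, -0.8) 0.1526 Fx 9.5 Fy 0.3 Fz 2.9
side pad_face [(0.27, (429.7, -330.9), np.float64(0.003))]
side trigger_grip [(0.51, (-11.1, -1.2), np.float64(0.142))]
side ram [(0.75, (74.9, -1.3), np.float64(0.044))]
top pad_face [(0.41, (166.3, -3.8), np.float64(0.047))]
top trigger_grip []
top ram [(0.84, (75.1, -2.5), np.float64(0.046))]
side pad+cup [0, 0, 0, 0, 0, 0, 0, 0, 0, 0, 0, 0, 0, 0, 0, 0, 0, 0, 0, 0, 1, 5, 5, 3, 2, 1, 0, 0, 0, 0, 2] drawer face [153.6, 167.2, 175.0, 36] trig top [-15.9, 15.0, 17.9, 46]
top pad+cup [1, 0, 0, 0, 0, 0, 0, 0, 0, 0, 0, 0, 0, 0, 0, 0, 0, 0, 0, 0, 7, 8, 9, 7, 4, 0, 0, 0, 0, 0, 9] drawer face [152.8, 164.4, 173.6, 55] trig top [12.1, 14.3, 16.5, 6]
```

jog_arm([
  [[0,-0.06,0,0,0,0],[0,-0.146,0,0,0,0],[0,-0.146,0,0,0,0],[0,-0.146,0,0,0,0],[0,-0.146,0,0,0,0],[0,-0.146,0,0,0,0],[0,-0.146,0,0,0,0],[0,-0.146,0,0,0,0]],
])

```text
time_s: 29.3
position: [0.6321, 0.1589, 0.1523]
ee_rot: [-0.129, 0.695, 0.129, 0.695]
wrist_force: [-0.1, 0.2, 0.3]
opening: 0.0
```

```bash
python3 -c "
from h import *
look(None,3);padx()"
```

```text
t 29.3 tcp (47.9, -1.1) 0.1523 Fx -0.3 Fy -0.0 Fz 0.3
side pad_face [(0.49, (169.8, -4.4), np.float64(0.045))]
side trigger_grip [(0.55, (4.9, -2.2), np.float64(0.144))]
side ram [(0.6, (69.8, -1.3), np.float64(0.049))]
top pad_face [(0.42, (162.8, -3.9), np.float64(0.048))]
top trigger_grip []
top ram []
side pad+cup [0, 0, 0, 0, 0, 0, 0, 0, 0, 0, 0, 0, 0, 0, 0, 0, 0, 0, 0, 3, 5, 4, 3, 0, 0, 0, 0, 0, 0, 0, 5] drawer face [152.4, 163.8, 174.2, 34] trig top [4.0, 11.5, 15.4, 22]
top pad+cup [1, 0, 0, 0, 0, 0, 0, 0, 0, 0, 0, 0, 0, 0, 0, 0, 0, 0, 5, 8, 8, 10, 13, 0, 0, 0, 0, 0, 0, 3, 14] drawer face [154.1, 164.3, 172.7, 59] trig top None
```

The ram was pressing and slipped back about 4–5 mm on the return, as described. For the final pull I'll go in steps and read the cup position and force at each.

```bash
cat >> h.py <<'E'
def cup():
    s=observe(); d,l=setaxis(np.radians(-69.1)); F=s['wrist_force']; print('t',s['time_s'],'tcp',cl(s['position']),'F',round(float(F[:2]@d),1),round(float(F[2]),1))
    for n in ('side','top'):
        V=[]
        for _ in range(3):
            c=optics.camera(n); P=cloud(c); r=P[...,:2]-O; X=r@d*1000; Y=r@l*1000; Z=P[...,2]*1000
            m=(abs(Y)<20)&(Z>57)&(Z<72)&(X>112)&(X<150.5); e=(abs(Y)<20)&(Z>57)&(Z<66.5)&(X>150.5)&(X<160.)
            V.append([X[m].mean(),X[m].max(),m.sum(),X[e].min() if e.any() else 0])
        print(n,np.mean(V,0).round(1))
    for q in ('ram','pad_face','trigger_grip'): print(q,[(round(e['p'],2),cl(w(c,e['location']))) for e in optics.pinpoint(c,q)[:1]])
E
python3 -c "
from h import *
cup()"
```

```text
t 29.8 tcp (48.1, -1.1) F 0.2 0.2
side [134.2 140.   21.  159.8]
top [131.8 138.7  45.3 159.4]
ram [(0.63, (69.7, -2.1))]
pad_face [(0.5, (334.3, 94.3))]
trigger_grip []
```

jog_arm([
  [[0,0.06,0,0,0,0],[0,0.08,0,0,0,0],[0,0.1,0,0,0,0],[0,0.11,0,0,0,0],[0,0.11,0,0,0,0]],
])

```text
time_s: 30.88
position: [0.621, 0.1882, 0.1527]
ee_rot: [-0.129, 0.695, 0.128, 0.696]
wrist_force: [1.5, -5.7, 3.7]
opening: -0.001
```

```bash
python3 -c "
from h import *
cup()"
```

```text
t 30.875 tcp (16.5, -0.9) F 5.9 3.7
side [138.5 145.2  22.    0. ]
top [136.  142.7  44.3   0. ]
ram [(0.59, (74.7, 1.1))]
pad_face [(0.42, (166.5, -4.3))]
trigger_grip []
```

jog_arm([
  [[0,0.007,0,0,0,0],[0,0.014,0,0,0,0],[0,0.014,0,0,0,0]],
])

```text
time_s: 31.7
position: [0.6199, 0.1913, 0.1528]
ee_rot: [-0.129, 0.695, 0.127, 0.696]
wrist_force: [1.9, -7.6, 3.9]
opening: 0.001
```

```bash
python3 -c "
from h import *
cup()
c=optics.camera('top'); cv2.imwrite('pics/w.png',cv2.resize(c['frame'][140:240,250:380],(780,600),interpolation=cv2.INTER_CUBIC)[:,:,::-1])"
```

```text
t 31.7 tcp (13.3, -0.9) F 7.8 3.9
side [139.9 146.7  23.    0. ]
top [137.5 144.4  45.   50.5]
ram [(0.91, (75.8, -0.7))]
pad_face []
trigger_grip []
```

View pics/w.png

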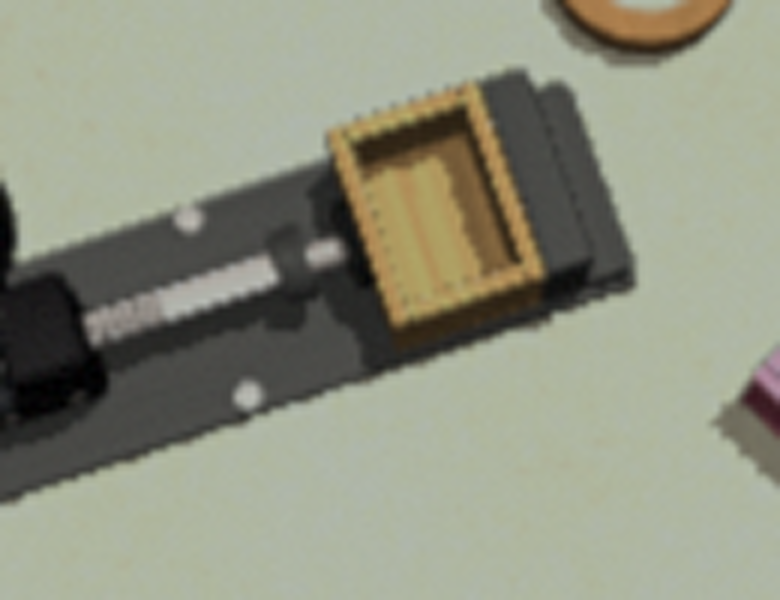

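The white plunger rod between cup (crop 290,262) and pad (350,245) is visibly shorter, and the drawer sits against the jaw. My estimates of the plunger are 3–6 mm in, so I'll go a little further.

jog_arm([
  [[0,0.007,0,0,0,0],[0,0.013,0,0,0,0],[0,0.013,0,0,0,0]],
])

```text
time_s: 32.58
position: [0.6187, 0.1944, 0.1527]
ee_rot: [-0.129, 0.695, 0.127, 0.696]
wrist_force: [3.6, -8.9, 3.3]
opening: -0.004
```

```bash
cat >> h.py <<'E'
def rod(c,name=None):
    # brightness along the rod axis at z=.050 (top of 12 mm plunger)
    d,l=setaxis(np.radians(-69.1)); g=cv2.cvtColor(c['frame'],cv2.COLOR_RGB2GRAY)
    xs=np.arange(115,172,1.); q=np.array([[px0(c,[*(O+d*x/1000+l*y/1000),.050]) for x in xs] for y in (-4,-2,0,2)],np.float32)
    v=cv2.remap(g,q[...,0].copy(),q[...,1].copy(),cv2.INTER_LINEAR).max(0); print('rod',dict(zip(xs.astype(int).tolist(),v.tolist())))
def px0(c,p):
    q=rot(c['attitude']).T@(np.array(p)-np.array(c['eye'])); return q[:2]/q[2]*f(c)+[c['cx'],c['cy']]
E
python3 -c "
from h import *
cup()
rod(optics.camera('top'))
c=optics.camera('top'); cv2.imwrite('pics/x.png',cv2.resize(c['frame'][140:240,250:380],(780,600),interpolation=cv2.INTER_CUBIC)[:,:,::-1])"
```

```text
t 32.575 tcp (9.9, -0.9) F 9.6 3.3
side [141.7 148.6  23.3   0. ]
top [139.8 146.8  44.7   0. ]
ram [(0.57, (79.7, -4.7))]
pad_face [(0.55, (165.9, -5.1))]
trigger_grip [(0.25, (168.7, -5.9))]
rod {115: 177, 116: 176, 117: 176, 118: 176, 119: 176, 120: 176, 121: 176, 122: 177, 123: 177, 124: 177, 125: 176, 126: 176, 127: 176, 128: 178, 129: 178, 130: 173, 131: 169, 132: 144, 133: 118, 134: 93, 135: 79, 136: 72, 137: 71, 138: 72, 139: 73, 140: 72, 141: 72, 142: 71, 143: 70, 144: 71, 145: 77, 146: 85, 147: 111, 148: 136, 149: 153, 150: 157, 151: 162, 152: 164, 153: 166, 154: 168, 155: 169, 156: 170, 157: 163, 158: 143, 159: 124, 160: 105, 161: 83, 162: 61, 163: 46, 164: 32, 165: 26, 166: 23, 167: 25, 168: 34, 169: 51, 170: 78, 171: 106}
```

View pics/x.png

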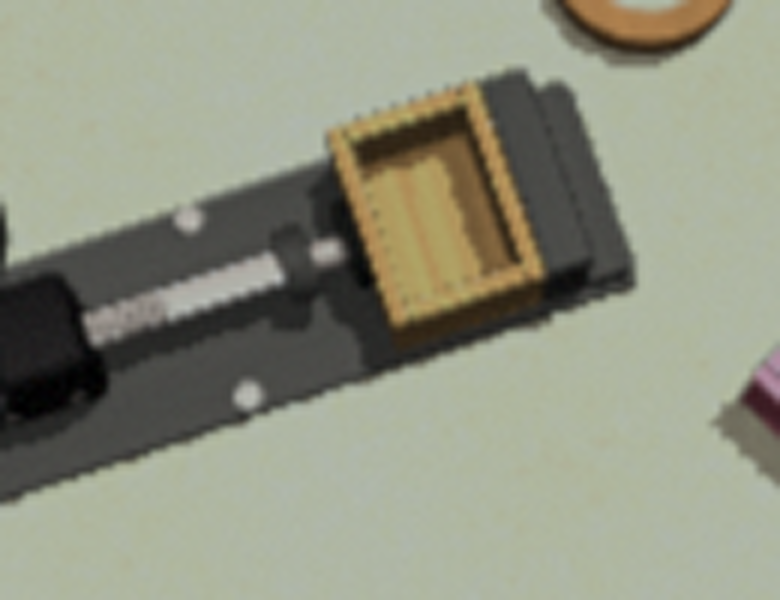

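Visible rod is now about 12 mm of 20 and the cup has travelled about 8 mm since first contact, so the plunger is about 7.5 mm in. Letting it settle with one hold, then handing in.

jog_arm([
  [[0,0,0,0,0,0],[0,0,0,0,0,0],[0,0,0,0,0,0],[0,0,0,0,0,0]],
])

```text
time_s: 33.62
position: [0.6187, 0.1944, 0.1528]
ee_rot: [-0.129, 0.695, 0.127, 0.696]
wrist_force: [3.2, -8.1, 3.3]
opening: 0.003
```

```bash
python3 -c "
from h import *
cup()
c=optics.camera('side')
for q in ('stamp','drawer'): print(q,[(round(e['p'],2),w(c,e['location']).round(3)) for e in optics.pinpoint(c,q)[:2]])
arm.sign_off()"
```

```text
t 33.625 tcp (9.9, -0.9) F 8.7 3.3
side [141.9 148.2  19.7   0. ]
top [140.2 146.9  46.7   0. ]
ram [(0.63, (75.1, -3.2))]
pad_face [(0.69, (76.7, -0.5))]
trigger_grip []
stamp [(0.72, array([ 0.46 , -0.319,  0.006]))]
drawer [(0.69, array([0.686, 0.016, 0.013])), (0.67, array([ 0.607, -0.178, -0.002]))]
the job is handed in; nothing more can be done
```

I stood the stamp in the tray and pumped the clamp with the trigger alone until the pad pressed the drawer. I handed the job in at about 34 s with the fingers still holding the trigger back. No verdict was reported.

- **Stamp:** it was upright in the tray when I viewed it after letting go. At the end it was located at (0.460, -0.319), within a few millimetres of the tray centre.
- **Plunger:** the estimates disagree somewhat.
  - The rod showing out of the cup suggests 7.7 mm in.
  - The cup's travel since first contact suggests about 8 mm.
  - The trigger force suggests only about 5 mm, and this is the least certain figure.
  - All are inside the required 4.5 to 12 mm.
- **Trigger hold:** it was steady at about 9 N.
- **Drawer:** it was located within about 2 mm of its starting place.
- **Failed checks:** the networks' last readings for the pad face and the trigger grip were wrong or missing because the arm blocked the view. I relied on depth readings and the pictures instead. I did not re-measure the ink tin, padlock and tape roll at the end; the arm went nowhere near them at low height.

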